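# Load the reagent carton and latch the keeper bar

## Task

Load the lower, longer of the two loose reagent cartons into the sloping cradle, right way up and lying flat on the sloping bed between the four white corner guides, then swing the steel keeper bar shut across it until it clicks home against its stop behind the sprung brass plunger. Swing the bar clear first if it is in the way. Leave the taller carton, the two bottles and the beaker where they stand.

Things in the scene. Friction and masses are not known exactly. Their poses are not given: they have to be found in the camera images.
- carton: the carton to load: printed white cardboard box, 62 x 90 x 50 mm (its own x, y, z), 0.06 to 0.23 kg. Origin at the centre of its underside, z up. Starts standing on the counter; grip it across the 62 mm sides.
- tall_carton: bystander: taller, shorter carton 50 x 75 x 65 mm (x, y, z), origin at the centre of its underside. Does not fit under the bar; leave it.
- cradle_bed: sloping bed (fixed), grey plate 128 x 180 mm (x, y). Origin at the centre of its upper face, 52 mm above the counter: the loaded carton's underside centre belongs here (3.5 mm play each way). x points up the 30 degree slope (away from the robot), y left along the level, z square out of the bed. The carton's 90 mm side goes along x, either end up.
- cradle: the cradle's flat base (fixed), 150 x 184 mm (x, y), origin on the counter under the bed's centre; carries the bed on four posts
- guide_corner (a point): inner corner, at bed height, of the lower right of the four white L-shaped corner guides (14 mm high, 6 mm thick): bed x = -48.5, y = -34.5 mm; the others mirror it, so the inner space is 97 mm (x) by 69 mm (y). The middle 57 mm of each long side is open for fingers.
- plunger_seat (a point): where the centre of the sprung brass plunger's round head (6 mm radius, captive, pushed up by a spring) rests in the catch block: bed x = 7, y = -75, z = 50 mm. The block spans bed y = -86 to -64, x = -16 to 20 mm, 50 mm high, with an end stop at x = -16 to -9 mm reaching z = 63 mm.
- keeper (a joint): bar angle (rad) about the hinge axis (square to the bed): 0 = shut across the bay, hinge at left, catch at right; grows as it swings up the slope (counter-clockwise from above), 1.57 = straight up the slope, ends at 1.85. Stays where left (0.03 N m). Starts 0.3 to 1.8; below 1.2 it blocks loading. Riding over the plunger (0.1 to 0.05) takes 3 to 5 N at the nose; below 0.03 it is driven home to 0.
- keeper_hinge (a point): point on the hinge axis (fixed; 14 mm post at bed x = 0, y = +72 mm), 75 mm out from the bed, the height of the knob's middle
- keeper_knob (a point): middle of the bar's upright black round knob, 14 mm diameter, top 87 mm and foot 62 mm out from the bed; 112 mm from the hinge axis. The steel bar is 10 mm wide, 158 mm long from the axis, and runs 54 to 62 mm out from the bed, so 4 mm over the loaded carton.
- white_bottle: bystander: white bottle with blue cap, 62 mm diameter, 150 mm high, origin under its centre
- small_bottle: bystander: smaller white bottle with white cap, 50 mm diameter, 120 mm high, origin under its centre
- beaker: bystander: clear plastic beaker, 72 mm diameter, 87 mm high, origin under its centre
Things that resemble listed ones, but are neither listed nor needed, are in the scene too. What is shaped like the carton but red is not meant.

How it is judged:
By the outcome, as a careful person would: the job done as asked, in the order asked, and still so for the second after the job is handed in, with the robot touching nothing.
It also fails if it takes over 67 s, if anything falls off the work surface, if the arm or the gripper's body presses on something with over 40 N, if the wrist force passes 120 N, or if a joint passes its speed limit or range.

## Robot

A 7-joint arm with a two-finger parallel gripper is mounted at the origin on a cart in front of the work surface, level with it; the furniture and walls round the work are solid. World frame = base frame: x ahead of the robot, y to its left, z up, the work surface at z = 0. Lengths are in m, angles in rad, forces in N, time in s.
With the tool pointing down it reaches from about 0.4 to 0.85 m from the base axis. Payload 10.4 kg.
Tool frame: the origin (TCP) lies midway between the tips of the shut fingers; the grasp point (between the pads) lies 19 mm behind it; z points along the fingers, y is the line along which they close (so a half turn about z gives the same grasp; the last joint's range is limited). The gripper opens to 85 mm and grips with 20 to 120 N. Pads are 22 mm wide; open, the fingers measure 114 mm over their backs; the gripper's body (76 mm by 85 mm) begins 54 mm behind the grasp point. The pads swing forward as they close: fully open they stand 13 mm farther back than shut.
Start: joints at [1.135, 0.332, -0.065, 1.46, 0.022, 1.35, -0.088], TCP at [0.251, -0.573, 0.231] pointing down, gripper open.
Joint ranges: [-2.6, 2.6], [-0.5, 2.12], [-1.47, 1.34], [0.16, 2.42], [-1.27, 4.41], [0.06, 2.06], [-2.6, 2.6]. Speed limits (rad/s): [2.22, 2.22, 2.79, 2.79, 3.14, 3.14, 3.14].

## Interface

Orientations are given as a unit quaternion [x, y, z, w].
In Python, from workcell import get_obs, camera, camera_params, hand_in gives the robot as it stands.
- The arm moves only by the tool carry_out, never from a script. Its argument "commands" is a list that holds one entry, the list of rows, each a list of 6 numbers: the shift along the tool's x, y, z in units of 40 mm (1.0 is 40 mm), then the turn, a rotation vector about the tool's x, y, z in units of 6 degrees (1.0 is 6 degrees). In form: [[[x, y, z, ax, ay, az], ...]]. A call has 1 to 20 rows; each row shifts and turns the commanded pose from where the row before left it, along the tool's axes as they then stand; what a row does not reach is not made up. A row lasts 1/12 s, in which the tool goes at most 41.7 mm and 7.16 degrees, less where a joint would pass 70% of its speed; a pose out of reach is approached as far as the arm can. A call is refused whole if a number of a shift passes 1 or a number of a turn 1, either way. A call with a gripper value outside its range is refused whole. "hand" is the closure, from -1 (fully open) to 1 (shut), set as the call begins (left out, the last holds). The fingers move at their own pace and stop on an object; "force" is the grip in N (left out, the last holds). Time passes only in rows, so rows that do not move let the fingers close. It gives the time, the measured TCP pose, the force, the opening and the grip force at its end, in the units of the state.
- get_obs(): the state, without advancing time (a new reading comes with each control period).
- camera(name): name is "side" or "top" or "wrist"; returns the picture (420x560x3 uint8, red, green, blue); there is no depth.
- camera_params(name): a dict with "mtx" (3x3 intrinsics, pixels), "R" (3x3) and "t" (3): a world point X has camera coordinates R X + t. Camera axes: x right, y down, z forward; pixel columns grow to the right and rows downward; lengths in m; the calibration is good to about 2 mm. A picture is of the moment at which its call begins: read the wrist's pose just before it. camera_params takes no time and is no camera call; for the wrist camera it gives the pose at the moment of the call.
- hand_in(): hands the job in; it is judged then, once.
The state is a dict: "clock": time; "joint_pos": joint angles; "joint_velocities": joint speeds; "tau": joint torques, N m; "position": TCP position; "ee_rot": TCP orientation; "ft_force": force on the tool from outside, world axes, zero at the start; "torque": the same for the moment, N m; "grip_width": opening from 0.0 (shut) to 1.0 (fully open); "grasp_force": force on a finger pad.
Only numpy, scipy, OpenCV 4.12 (cv2) and the standard library are available. Lean on these libraries where they do the work, as an engineer would, in place of code of your own. Each camera call takes 0.05 s, during which the arm holds its last target. There are 200 camera calls.

## Working session

There is one attempt and no reset: what is moved stays moved. The work goes in short steps, Python scripts to look and compute and a tool call to move; the robot and the scene stay as the last step left them, time stands still between calls to the robot, and variables do not carry over. Pictures are saved under pics/ and viewed, at most 10 in all, crops included, and the job is handed in when it is done.

Besides the shell and the picture viewer there is one more tool, called after ">>>" by a JSON object that holds its "fn" and its "kwargs". carry_out: Moves the arm, as the interface text tells. Its arguments: {"type":"object","properties":{"commands":{"type":"array"},"hand":{"type":"number"},"force":{"type":"number"}},"required":["commands"]}

```bash
ls; mkdir -p pics
python3 - <<'E'
from workcell import *
import cv2,json
o=get_obs();print(o)
for n in("side","top"):
    cv2.imwrite(f"pics/{n}0.png",camera(n)[:,:,::-1]);p=camera_params(n);print(n,p)
E
```

```text
pics
{'clock': 0.0, 'joint_pos': array([ 1.13537596,  0.33289546, -0.06468513,  1.46090604,  0.02160325,
        1.34989212, -0.08850566]), 'joint_velocities': array([ 1.01033396e-03,  6.11548741e-04, -1.99444700e-04,  8.85724220e-04,
        7.97931346e-04, -8.63052868e-05, -5.67441631e-04]), 'tau': array([-1.95750495e-04, -6.25419259e+01,  4.92670492e-02, -3.91607237e+01,
        1.62912242e-02,  9.58540913e-03, -1.09939151e-04]), 'position': array([ 0.2505899 , -0.57217372,  0.23051801]), 'ee_rot': array([ 9.78772576e-01,  2.04948166e-01, -1.78678342e-04, -6.79649131e-04]), 'ft_force': array([-0.22806072, -1.08084604,  0.21980147]), 'torque': array([-0.05292297, -0.02057137,  0.00560261]), 'grasp_force': 0.0, 'grip_width': 1.0027286171470335}
side {'mtx': array([[497.52500799,   0.        , 275.12706711],
       [  0.        , 497.52500799, 213.64521887],
       [  0.        ,   0.        ,   1.        ]]), 'R': array([[ 0.16823646, -0.98569641,  0.00995419],
       [-0.45117637, -0.08597623, -0.88828372],
       [ 0.8764339 ,  0.14495061, -0.45918726]]), 't': array([-0.22011849,  0.31433915,  1.32054707])}
top {'mtx': array([[495.88182499,   0.        , 278.79125074],
       [  0.        , 495.88182499, 220.0656677 ],
       [  0.        ,   0.        ,   1.        ]]), 'R': array([[-0.18352262, -0.98297133,  0.00931702],
       [-0.7884647 ,  0.14153432, -0.59857452],
       [ 0.58706291, -0.11719811, -0.80101295]]), 't': array([-0.03670925,  0.5120408 ,  1.50730992])}
```

View pics/side0.png

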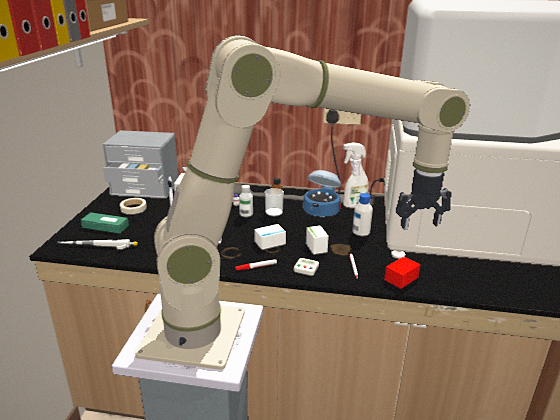

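View pics/top0.png

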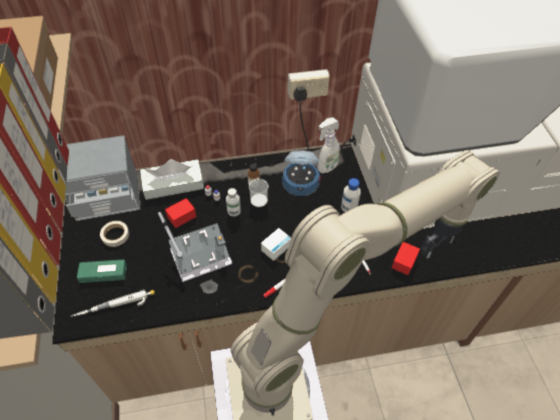

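The side view shows the white carton at about (270,237), the taller one at (317,240), and red look-alikes at (402,272). The arm hides the cradle in this view. In the top view the carton is at (277,243), the cradle at (200,252), and red boxes at (181,213) and (406,258). Next I'll take close crops.

Run:
```python
import cv2,numpy as np
a=cv2.imread("pics/top0.png")[195:300,150:300];b=cv2.imread("pics/side0.png")[215:285,240:340]
a=cv2.resize(a,None,fx=5,fy=5,interpolation=cv2.INTER_CUBIC)
cv2.imwrite("pics/c1.png",a)
```

```text
(no output)
```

View pics/c1.png

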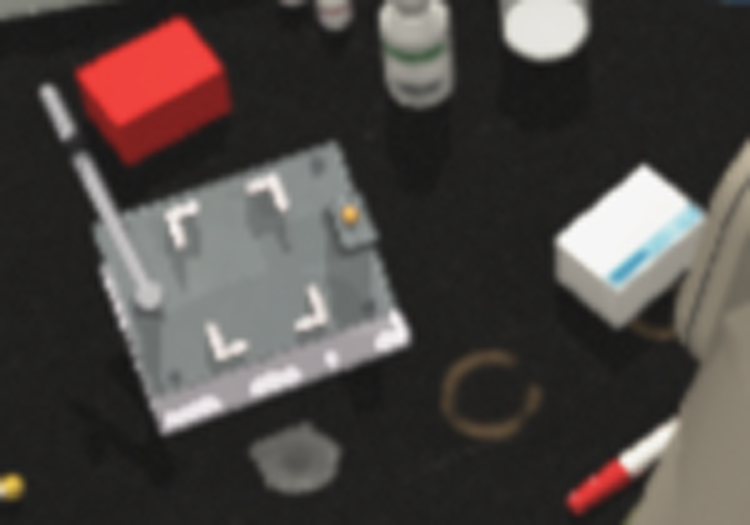

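The crop shows the white carton with its blue stripe, top corners near (645,165), (555,243) and (615,288). In the cradle the guides are at (180,210), (275,185), (215,350) and (315,320), and the plunger is at (350,214). The bar is swung open from the hinge at (147,295) to its tip at (45,90). Look-alikes (full top-view pixels): red boxes at (181,213) and (406,258), and the tall carton (hidden in top view; side view (317,240)). My choice is the white low one at (277,243).

```bash
cat > h.py <<'E'
import numpy as np,cv2
from scipy.optimize import least_squares
from scipy.spatial.transform import Rotation as Ro
from workcell import *
def proj(p,X):
    X=np.atleast_2d(X);c=X@p["R"].T+p["t"];u=c@p["mtx"].T
    return u[:,:2]/u[:,2:]
def onz(p,uv,z):
    d=p["R"].T@np.linalg.inv(p["mtx"])@[uv[0],uv[1],1];o=-p["R"].T@p["t"]
    return o+d*(z-o[2])/d[2]
def tri(obs):
    A=[];b=[]
    for p,uv in obs:
        d=p["R"].T@np.linalg.inv(p["mtx"])@[uv[0],uv[1],1];d/=np.linalg.norm(d);o=-p["R"].T@p["t"]
        P=np.eye(3)-np.outer(d,d);A.append(P);b.append(P@o)
    return np.linalg.lstsq(np.vstack(A),np.hstack(b),rcond=None)[0]
def bedR(yaw): return Ro.from_euler('z',yaw).as_matrix()@Ro.from_euler('y',-30,degrees=True).as_matrix()
def bed(q,P): # q x,y,yaw ; P mm
    return np.atleast_2d(P)/1000@bedR(q[2]).T+[q[0],q[1],.052]
E
python3 - <<'E'
from h import *
p=camera_params("top")
f=lambda c:np.array(c)/5+[150,195]
M=[[7,-75,55],[0,72,62],[-48.5,-34.5,7],[-48.5,34.5,7],[48.5,-34.5,7],[48.5,34.5,7]]
uv=f([[350,214],[147,293],[308,318],[222,345],[270,190],[183,215]])
r=least_squares(lambda q:(proj(p,bed(q,M))-uv).ravel(),[.5,.2,0])
print(r.x,r.fun.reshape(-1,2).round(1))
for c in [[645,165],[555,243],[615,288],[705,215]]: print(onz(p,f(c),.05))
for c in [[45,90],[75,155]]: # bar tip
    R=bedR(r.x[2]);d=p["R"].T@np.linalg.inv(p["mtx"])@np.r_[f(c),1];o=-p["R"].T@p["t"]
    O=R.T@(o-[r.x[0],r.x[1],.052]);D=R.T@d;h=.062;X=O+D*(h-O[2])/D[2];print("bar",X*1000,np.arctan2(X[0],.072-X[1]))
ps=camera_params("side");print(proj(ps,[onz(p,f([600,225]),.05)]))
E
```

```text
[0.51068515 0.15338185 0.1975782 ] [[ 0.1  0.6]
 [-0.2 -0.3]
 [ 1.3 -0.3]
 [-0.5  0.5]
 [ 0.4 -0.8]
 [-1.1  0.1]]
[ 0.54962236 -0.14026041  0.05      ]
[ 0.49363865 -0.06462635  0.05      ]
[ 0.44854329 -0.09991497  0.05      ]
[ 0.4984644  -0.17452742  0.05      ]
bar [151.14823901  95.2812474   62.        ] 1.723624496853618
bar [102.809203    89.39291229  62.        ] 1.7383861114371824
[[264.29583268 228.46577196]]
```

```bash
cat >> h.py <<'E'
def toolR(zdir,yang_vec):
    z=np.array(zdir,float);z/=np.linalg.norm(z);y=np.array(yang_vec,float);y-=z*(y@z);y/=np.linalg.norm(y)
    return np.column_stack([np.cross(y,z),y,z])
def go(pos,R,o=None):
    "rotation first (tool axes, 6deg units), then shift (40 mm units, tool axes after the turn)"
    o=o or get_obs();R0=Ro.from_quat(o["ee_rot"]).as_matrix()
    rv=Ro.from_matrix(R0.T@R).as_rotvec();print("turn",(np.degrees(rv)/6).round(2),"shift",(R.T@(np.array(pos)-o["position"])/.04).round(3))
E
python3 - <<'E'
from h import *
a=np.radians(36.8)
go([.48,-.12,.25],toolR([0,0,-1],[np.cos(a),np.sin(a),0]))
ps=camera_params("side")
for uv in [(311,252),(326,249)]:print(onz(ps,uv,0))
E
```

```text
turn [-1.000e-02 -1.000e-02 -1.719e+01] shift [ 5.617 11.363 -0.485]
[ 0.45991746 -0.26805503  0.        ]
[ 0.48879682 -0.31655426  0.        ]
```

>>> {"fn": "carry_out", "kwargs": {"commands": [[[0,0,0,0,0,-1],[0,0,0,0,0,-1],[0,0,0,0,0,-1],[0,0,0,0,0,-1],[0,0,0,0,0,-1],[0,0,0,0,0,-1],[0,0,0,0,0,-1],[0,0,0,0,0,-1],[0,0,0,0,0,-1],[0,0,0,0,0,-1],[0,0,0,0,0,-1],[0,0,0,0,0,-1],[0,0,0,0,0,-1],[0,0,0,0,0,-1],[0,0,0,0,0,-1],[0,0,0,0,0,-1],[0,0,0,0,0,-1],[0,0,0,0,0,-0.2],[0,0,0,0,0,0]]], "hand": -1}}

```text
clock: 1.68
position: [0.2506, -0.5724, 0.231]
ee_rot: [0.448, 0.894, 0.0, -0.0]
ft_force: [-0.1, 0.0, 0.1]
grip_width: 1.002
grasp_force: 0.0
```

>>> {"fn": "carry_out", "kwargs": {"commands": [[[0.35,0.71,-0.03,0,0,0],[0.35,0.71,-0.03,0,0,0],[0.35,0.71,-0.03,0,0,0],[0.35,0.71,-0.03,0,0,0],[0.35,0.71,-0.03,0,0,0],[0.35,0.71,-0.03,0,0,0],[0.35,0.71,-0.03,0,0,0],[0.35,0.71,-0.03,0,0,0],[0.35,0.71,-0.03,0,0,0],[0.35,0.71,-0.03,0,0,0],[0.35,0.71,-0.03,0,0,0],[0.35,0.71,-0.03,0,0,0],[0.35,0.71,-0.03,0,0,0],[0.35,0.71,-0.03,0,0,0],[0.35,0.71,-0.03,0,0,0],[0.35,0.71,-0.03,0,0,0],[0,0,0,0,0,0],[0,0,0,0,0,0]]]}}

```text
clock: 3.18
position: [0.4805, -0.119, 0.2506]
ee_rot: [0.447, 0.895, 0.0, 0.0]
ft_force: [-0.3, -1.1, 0.2]
grip_width: 0.999
grasp_force: 0.0
```

Run:
```python
from h import *
import pickle
o=get_obs();print(o["clock"],o["position"],o["ee_rot"])
D={}
for n in("wrist","side","top"):
    p=camera_params(n);im=camera(n);D[n]=p;cv2.imwrite(f"pics/{n}1.png",im[:,:,::-1])
pickle.dump(D,open("p1.pkl","wb"));print(D["wrist"])
```

```text
3.1833 [ 0.48052799 -0.11896084  0.25058152] [4.46985494e-01 8.94541183e-01 1.95767182e-04 4.61162135e-05]
{'mtx': array([[362.76583687,   0.        , 278.61580516],
       [  0.        , 362.76583687, 210.52491294],
       [  0.        ,   0.        ,   1.        ]]), 'R': array([[ 7.99350300e-01,  6.00864960e-01,  6.30770052e-04],
       [ 5.75932761e-01, -7.66480597e-01,  2.84269151e-01],
       [ 1.71290845e-01, -2.26867350e-01, -9.58744310e-01]]), 't': array([-0.31235635, -0.41092446,  0.28806259])}
```

View pics/wrist1.png

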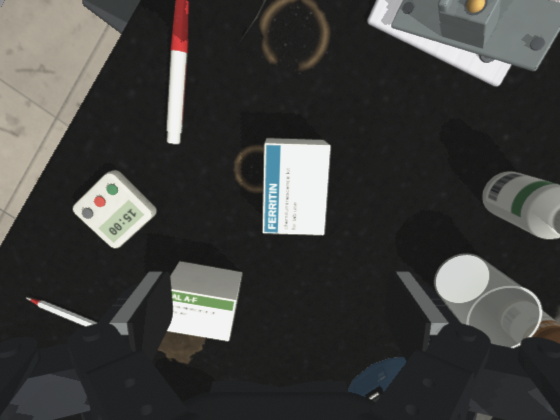

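The wrist view shows the carton ("FERRITIN") with top corners at about (267,146), (330,146), (326,235) and (263,234). The tall carton is at (205,300) and the cradle is at the upper right, with the plunger at (477,4).

Run:
```python
from h import *
import pickle
D=pickle.load(open("p1.pkl","rb"));w=D["wrist"];t=D["top"]
im=cv2.imread("pics/wrist1.png")
g=im.min(2)[120:250,245:350]; 
W=[(267,146),(330,146),(326,235),(263,234)]
T=[f for f in (np.array([[615,288],[555,243],[645,165],[705,215]])/5+[150,195])]
X=[]
for a,b in zip(W,T):
    print("tri",tri([(w,a),(t,b)]).round(4),"z50",onz(w,a,.05).round(4));X.append(onz(w,a,.05)[:2])
X=np.array(X);print(X.mean(0),np.linalg.norm(X-np.roll(X,-1,0),axis=1))
d=(X[2]-X[1]+X[3]-X[0]);print(np.degrees(np.arctan2(d[1],d[0])))
# edge refine
q=cv2.resize(im[125:250,235:355],None,fx=5,fy=5,interpolation=cv2.INTER_CUBIC);cv2.imwrite("pics/c2.png",q)
```

```text
tri [ 0.4519 -0.1002  0.0447] z50 [ 0.4517 -0.0993  0.05  ]
tri [ 0.5006 -0.0647  0.0399] z50 [ 0.4989 -0.0638  0.05  ]
tri [ 0.5559 -0.1394  0.04  ] z50 [ 0.5519 -0.135   0.05  ]
tri [ 0.5018 -0.1748  0.0444] z50 [ 0.5006 -0.1723  0.05  ]
[ 0.50077585 -0.11757943] [0.05905457 0.08879523 0.06343363 0.08784515]
-54.77991088450921
```

View pics/c2.png

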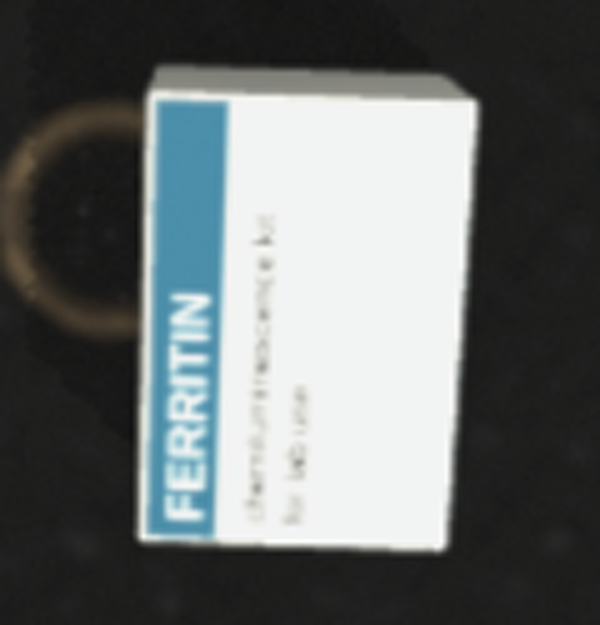

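The close crop confirms the low FERRITIN carton. Its top-face corners are at crop pixels (150,94), (478,100), (446,550) and (138,542).

Run:
```python
from h import *
import pickle
D=pickle.load(open("p1.pkl","rb"));w=D["wrist"]
W=np.array([[150,94],[478,100],[446,550],[138,542]])/5+[234.5,124.5]
L=np.array([[-31,45],[31,45],[31,-45],[-31,-45]])/1e3
def m(q):
    c,s=np.cos(q[2]),np.sin(q[2]);return np.c_[L@np.array([[c,-s],[s,c]]).T+q[:2],np.full(4,q[3])]
r=least_squares(lambda q:(proj(w,m(q))-W).ravel(),[.5,-.12,np.radians(36),.05]);print(r.x,np.degrees(r.x[2]),r.fun.round(2))
q=r.x;a=q[2]
go([q[0],q[1],.09],toolR([0,0,-1],[np.cos(a),np.sin(a),0]))
```

```text
[ 0.49923242 -0.1176187   0.6136475   0.04788551] 35.15941207853265 [-0.27 -0.46 -0.08  0.4  -0.01  0.12  0.38 -0.05]
turn [-0.01  0.    0.25] shift [-0.194  0.465  4.008]
```

>>> {"fn": "carry_out", "kwargs": {"commands": [[[-0.1,0.23,0,0,0,0.25],[-0.1,0.23,0.5,0,0,0],[0,0,0.7,0,0,0],[0,0,0.7,0,0,0],[0,0,0.7,0,0,0],[0,0,0.7,0,0,0],[0,0,0.7,0,0,0],[0,0,0.7,0,0,0],[0,0,0.5,0,0,0],[0,0,0.4,0,0,0],[0,0,0.4,0,0,0],[0,0,0,0,0,0],[0,0,0,0,0,0]]]}}

```text
clock: 4.42
position: [0.4988, -0.1172, 0.0101]
ee_rot: [0.46, 0.888, -0.0, -0.001]
ft_force: [-0.8, -0.1, 0.9]
grip_width: 0.999
grasp_force: 0.0
```

>>> {"fn": "carry_out", "kwargs": {"commands": [[[0,0,0,0,0,0],[0,0,0,0,0,0],[0,0,0,0,0,0],[0,0,0,0,0,0],[0,0,0,0,0,0],[0,0,0,0,0,0],[0,0,0,0,0,0],[0,0,0,0,0,0],[0,0,0,0,0,0],[0,0,0,0,0,0],[0,0,0,0,0,0],[0,0,0,0,0,0]]], "hand": 1, "force": 35}}

```text
clock: 5.42
position: [0.5003, -0.117, 0.0118]
ee_rot: [0.459, 0.888, -0.0, 0.001]
ft_force: [-1.9, -0.7, 6.4]
grip_width: 0.722
grasp_force: 39.0
```

>>> {"fn": "carry_out", "kwargs": {"commands": [[[0,0,-0.3,0,0,0],[0,0,-0.6,0,0,0],[0,0,-0.7,0,0,0],[0,0,-0.7,0,0,0],[0,0,-0.7,0,0,0],[0,0,-0.7,0,0,0],[0,0,-0.7,0,0,0],[0,0,-0.6,0,0,0],[0,0,0,0,0,0],[0,0,0,0,0,0]]]}}

```text
clock: 6.25
position: [0.5002, -0.1163, 0.2124]
ee_rot: [0.459, 0.888, 0.0, 0.002]
ft_force: [-0.2, 0.3, -2.3]
grip_width: 0.72
grasp_force: 39.0
```

```bash
cat >> h.py <<'E'
def gobed(q,P,ydir=(0,1,0)):
    B=bedR(q[2]);R=toolR(-B[:,2],B@np.array(ydir,float));go(bed(q,P)[0],R)
def inbed(q):
    o=get_obs();B=bedR(q[2]);print("TCP in bed mm",((B.T@(o["position"]-[q[0],q[1],.052]))*1e3).round(1),"tool y in bed",(B.T@Ro.from_quat(o["ee_rot"]).as_matrix()[:,1]).round(3),"z",(B.T@Ro.from_quat(o["ee_rot"]).as_matrix()[:,2]).round(3),"grip",o["grip_width"],"F",o["ft_force"].round(1),o["clock"])
E
python3 - <<'E'
from h import *
gobed([0.5107,0.1534,0.1976],[0,0,142])
print(get_obs()["grip_width"],get_obs()["position"])
E
```

```text
turn [ -2.88  -4.4  -10.73] shift [0.636 6.559 0.715]
0.7198860236544967 [ 0.50018139 -0.11628708  0.21244756]
```

>>> {"fn": "carry_out", "kwargs": {"commands": [[[0,0,0,-0.24,-0.367,-0.894],[0,0,0,-0.24,-0.367,-0.894],[0,0,0,-0.24,-0.367,-0.894],[0,0,0,-0.24,-0.367,-0.894],[0,0,0,-0.24,-0.367,-0.894],[0,0,0,-0.24,-0.367,-0.894],[0,0,0,-0.24,-0.367,-0.894],[0,0,0,-0.24,-0.367,-0.894],[0,0,0,-0.24,-0.367,-0.894],[0,0,0,-0.24,-0.367,-0.894],[0,0,0,-0.24,-0.367,-0.894],[0,0,0,-0.24,-0.367,-0.894],[0,0,0,0,0,0]]]}}

```text
clock: 7.33
position: [0.4977, -0.117, 0.2086]
ee_rot: [-0.098, 0.961, 0.026, 0.256]
ft_force: [-0.2, 0.0, -2.3]
grip_width: 0.721
grasp_force: 39.0
```

>>> {"fn": "carry_out", "kwargs": {"commands": [[[0.06,0.5,0.07,0,0,0],[0.06,0.6,0.07,0,0,0],[0.06,0.6,0.07,0,0,0],[0.06,0.6,0.07,0,0,0],[0.06,0.6,0.07,0,0,0],[0.06,0.6,0.07,0,0,0],[0.06,0.6,0.07,0,0,0],[0.06,0.6,0.07,0,0,0],[0.06,0.6,0.07,0,0,0],[0.06,0.6,0.07,0,0,0],[0.03,0.66,0,0,0,0],[0,0,0,0,0,0],[0,0,0,0,0,0]]]}}

```text
clock: 8.42
position: [0.4397, 0.1408, 0.1737]
ee_rot: [-0.095, 0.962, 0.026, 0.256]
ft_force: [-0.1, -1.3, -1.9]
grip_width: 0.72
grasp_force: 39.1
```

Run:
```python
from h import *
import pickle
inbed([0.5107,0.1534,0.1976])
D={}
for n in("wrist","side","top"):
    p=camera_params(n);im=camera(n);D[n]=p;cv2.imwrite(f"pics/{n}2.png",im[:,:,::-1])
pickle.dump(D,open("p2.pkl","wb"))
```

```text
TCP in bed mm [ -1.6   1.5 141.4] tool y in bed [0.001 1.    0.001] z [-0.003  0.001 -1.   ] grip 0.719791594851968 F [-0.1 -1.3 -1.9] 8.4167
```

View pics/wrist2.png

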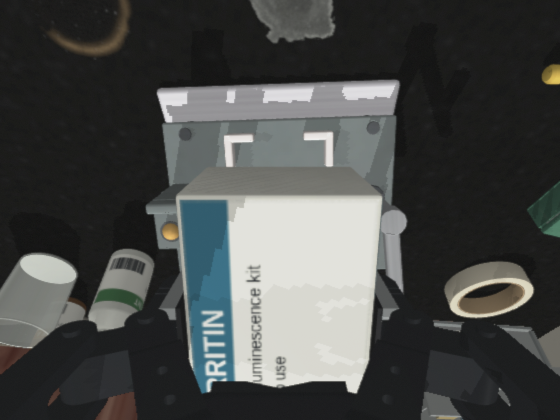

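The wrist view shows the lower guides with outer corners at about (225,136) and (333,132), the plunger at (171,231), the hinge post top at (394,222), and the carton held upright. I'll enlarge the guides.

Run:
```python
import cv2
a=cv2.imread("pics/wrist2.png")[75:250,145:415]
cv2.imwrite("pics/c3.png",cv2.resize(a,None,fx=2.9,fy=2.9,interpolation=cv2.INTER_CUBIC))
```

```text
(no output)
```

View pics/c3.png

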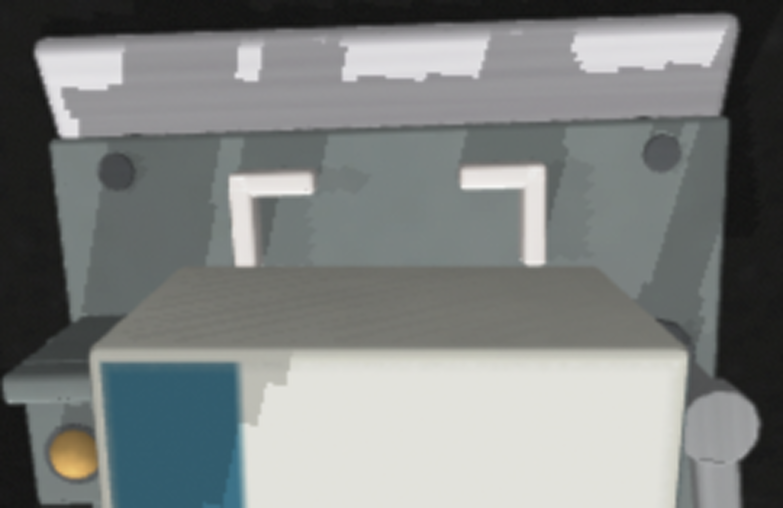

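The crop gives the bed's lower corners at (52,143) and (729,118). The guide tops are at (231,177) and (545,167) outer, (250,195) and (524,187) inner. The carton's front edge runs from (92,350) to (687,347) at the top and from (183,268) to (598,267) at the bottom.

Run:
```python
from h import *
import pickle
w=pickle.load(open("p2.pkl","rb"))["wrist"];t=camera_params("top")
f=lambda c:np.array(c)/2.9+[144.7,74.7]
M=[[-64,-90,0],[-64,90,0],[-54.5,-40.5,14],[-54.5,40.5,14],[-48.5,-34.5,14],[-48.5,34.5,14]]
uv=f([[52,143],[729,118],[231,177],[545,167],[250,195],[524,187]])
M2=[[7,-75,55],[0,72,62],[-48.5,-34.5,7],[-48.5,34.5,7],[48.5,-34.5,7],[48.5,34.5,7]]
uv2=np.array([[350,214],[147,293],[308,318],[222,345],[270,190],[183,215]])/5+[150,195]
def bz(q,P): X=bed(q,P);X[:,2]+=q[3]-.052;return X
r=least_squares(lambda q:(proj(w,bz(q,M))-uv).ravel(),[.51,.153,.2,.052]);print("wrist free z",r.x,r.fun.reshape(-1,2).round(1))
r=least_squares(lambda q:(proj(w,bed(q,M))-uv).ravel(),[.51,.153,.2]);print("wrist z fixed",r.x)
r3=least_squares(lambda q:np.r_[(proj(w,bz(q,M))-uv).ravel(),(proj(t,bz(q,M2))-uv2).ravel()],[.51,.153,.2,.052]);print("both",r3.x)
# carton in hand, tool frame
o=get_obs();R=Ro.from_quat(o["ee_rot"]).as_matrix()
C=[[45,-31,0],[45,31,0],[45,-31,-50],[45,31,-50]] # tool frame: x toward robot, y left, z down ; origin underside centre
cu=f([[183,268],[598,267],[92,350],[687,347]])
def car(s): return (np.array(C)/1e3@Ro.from_rotvec([0,s[3],s[2]]).as_matrix().T+[s[0],s[1],.0118+s[4]])@R.T+o["position"]
rc=least_squares(lambda s:np.r_[(proj(w,car(s))-cu).ravel(),s[3]*20,s[4]*300],[0,0,0,0,0]);print("carton in tool",rc.x*1e3,rc.fun.round(1))
for q in (r.x,r3.x): inbed(q)
```

```text
wrist free z [0.51311586 0.15695856 0.23799782 0.04984762] [[-0.3 -0.5]
 [-0.2 -0.2]
 [-0.7 -0.5]
 [ 0.4 -0.8]
 [ 1.4  1.2]
 [-0.6  0.8]]
wrist z fixed [0.51180492 0.1566918  0.2381123 ]
both [0.51307471 0.15667164 0.23456104 0.04989278]
carton in tool [ 0.95029947  1.99749399 -7.29323758 -0.1584469   1.72702028] [-0.2  0.2 -0.4 -0.1  0.1 -0.1  0.4  0.1 -0.   0.5]
TCP in bed mm [ -3.   -0.6 142.4] tool y in bed [ 0.039  0.999 -0.019] z [-0.003 -0.019 -1.   ] grip 0.7195100223456463 F [ 0.1 -0.3 -2.2] 8.5667
TCP in bed mm [ -4.1  -0.6 143. ] tool y in bed [ 0.036  0.999 -0.018] z [-0.003 -0.018 -1.   ] grip 0.7195100223456463 F [ 0.1 -0.3 -2.2] 8.5667
```

Run:
```python
from h import *
q=[.5118,.1567,.238]
B=bedR(.231);go(bed(q,[1,-2,50])[0],toolR(-B[:,2],B[:,1]))
```

```text
turn [-0.15 -0.03 -0.31] shift [-0.1   -0.025  2.309]
```

>>> {"fn": "carry_out", "kwargs": {"commands": [[[0,0,0,-0.15,-0.03,-0.31],[-0.1,-0.03,0.1,0,0,0],[0,0,0.4,0,0,0],[0,0,0.5,0,0,0],[0,0,0.5,0,0,0],[0,0,0.5,0,0,0],[0,0,0.3,0,0,0],[0,0,0,0,0,0],[0,0,0,0,0,0]]]}}

```text
clock: 9.32
position: [0.4891, 0.1484, 0.0963]
ee_rot: [-0.11, 0.96, 0.03, 0.257]
ft_force: [0.5, -0.1, -1.3]
grip_width: 0.723
grasp_force: 39.0
```

Run:
```python
from h import *
import pickle
inbed([.5118,.1567,.238])
p=camera_params("wrist");im=camera("wrist")[:,:,::-1];pickle.dump(p,open("p3.pkl","wb"))
cv2.imwrite("pics/w3.png",im)
cv2.imwrite("pics/c4.png",cv2.resize(im[50:260,140:420],None,fx=2.8,fy=2.8,interpolation=cv2.INTER_CUBIC))
```

```text
TCP in bed mm [ 1.4 -2.8 50.4] tool y in bed [ 0.008  1.    -0.003] z [ 0.    -0.003 -1.   ] grip 0.7232554334846308 F [ 0.5 -0.1 -1.3] 9.3167
```

View pics/c4.png

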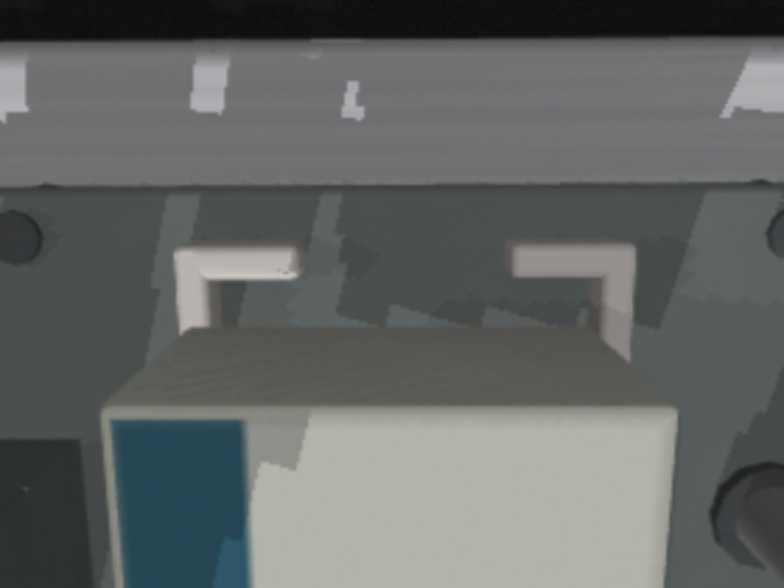

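The carton's front edge spans crop x 103–677 at the top and 190–590 at the bottom, so its middle is at 390. The guide outer corners are at (175,252) and (635,244), middle 405, so the carton sits about 3 mm too far right (−y). I'll fit this.

Run:
```python
from h import *
import pickle
w=pickle.load(open("p3.pkl","rb"))
f=lambda c:np.array(c)/2.8+[139.7,49.7]
M=[[-54.5,-40.5,14],[-54.5,40.5,14],[-48.5,-34.5,14],[-48.5,34.5,14]]
uv=f([[175,250],[635,244],[207,279],[604,276]])
o=get_obs();R=Ro.from_quat(o["ee_rot"]).as_matrix()
for z in(.050,.052,.054):
    def bz(q): X=bed(q,M);X[:,2]+=z-.052;return X
    r=least_squares(lambda q:(proj(w,bz(q))-uv).ravel(),[.51,.153,.2]);print(z,r.x,r.fun.round(1));inbed(r.x)
C=[[45,-31,0],[45,31,0],[45,-31,-50],[45,31,-50]]
cu=f([[190,328],[590,328],[103,407],[677,407]])
def car(s): return (np.array(C)/1e3@Ro.from_rotvec([0,s[3],s[2]]).as_matrix().T+[s[0],s[1],.0118+s[4]])@R.T+o["position"]
rc=least_squares(lambda s:np.r_[(proj(w,car(s))-cu).ravel(),s[3]*20,s[4]*300],[0,0,0,0,0]);print("carton in tool",rc.x*1e3,rc.fun.round(1))
```

```text
0.05 [0.51241648 0.15694983 0.24229221] [-0.2 -0.9  0.3 -0.6  1.3  0.8 -1.4  0.4]
TCP in bed mm [ 1.1 -2.6 51.1] tool y in bed [ 0.011  1.    -0.006] z [ 0.001 -0.006 -1.   ] grip 0.7194297163414322 F [-0.1 -0.6 -1.3] 9.3667
0.052 [0.5111228  0.15659759 0.24214842] [-1.3 -0.8  1.4 -0.5  0.4  1.1 -0.5  0.7]
TCP in bed mm [ 2.2 -2.6 50.4] tool y in bed [ 0.011  1.    -0.005] z [ 0.001 -0.005 -1.   ] grip 0.7194297163414322 F [-0.1 -0.6 -1.3] 9.3667
0.054 [0.50983216 0.15624587 0.24199952] [-2.4 -0.7  2.5 -0.4 -0.6  1.4  0.4  1. ]
TCP in bed mm [ 3.4 -2.5 49.7] tool y in bed [ 0.011  1.    -0.005] z [ 0.001 -0.005 -1.   ] grip 0.7194297163414322 F [-0.1 -0.6 -1.3] 9.3667
carton in tool [ 1.10895471 -0.49753099  0.52681593  2.16828591  2.22817365] [-0.1  0.  -0.1  0.  -0.1 -0.   0.2 -0.   0.   0.7]
```

>>> {"fn": "carry_out", "kwargs": {"commands": [[[0.01,0.077,0,0,0,-0.1],[0,0,0.3,0,0,0],[0,0,0.2,0,0,0],[0,0,0.1,0,0,0],[0,0,0.1,0,0,0],[0,0,0.1,0,0,0],[0,0,0,0,0,0]]]}}

```text
clock: 9.95
position: [0.4948, 0.1527, 0.074]
ee_rot: [-0.118, 0.96, 0.025, 0.251]
ft_force: [-0.5, 0.6, -2.5]
grip_width: 0.72
grasp_force: 39.1
```

>>> {"fn": "carry_out", "kwargs": {"commands": [[[0,0,0.03,0,0,0],[0,0,0.03,0,0,0],[0,0,0.03,0,0,0],[0,0,0.02,0,0,0],[0,0,0,0,0,0]]]}}

```text
clock: 10.37
position: [0.4981, 0.1531, 0.0715]
ee_rot: [-0.117, 0.96, 0.025, 0.253]
ft_force: [-3.2, 0.2, 7.0]
grip_width: 0.722
grasp_force: 40.4
```

Run:
```python
from h import *
inbed([.5115,.1567,.242])
```

```text
TCP in bed mm [-2.3 -0.3 23.8] tool y in bed [-0.004  1.    -0.01 ] z [-0.01 -0.01 -1.  ] grip 0.7224146670611474 F [-3.2  0.2  7. ] 10.3667
```

Run:
```python
from h import *
import pickle
P={n:camera_params(n) for n in("wrist","side","top")};I={n:camera(n)[:,:,::-1] for n in P}
pickle.dump(P,open("p4.pkl","wb"))
for n in I: cv2.imwrite(f"pics/{n}4.png",I[n])
s=I["wrist"][100:320,130:430];t=I["top"][190:300,140:260];d=I["side"][180:280,150:260]
W=cv2.resize(s,(800,586))[:340]
a=cv2.resize(t,(280,257),interpolation=cv2.INTER_CUBIC);b=cv2.resize(d,(283,257),interpolation=cv2.INTER_CUBIC)
c=np.zeros((600,800,3),np.uint8);c[:340]=W;c[342:599,:280]=a;c[342:599,290:573]=b
cv2.imwrite("pics/m4.png",c)
```

```text
(no output)
```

View pics/m4.png

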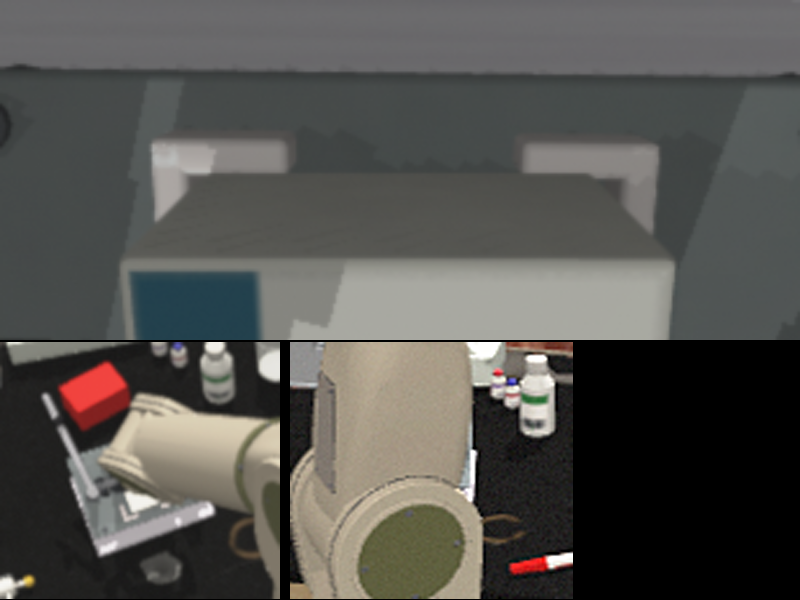

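The composite shows the carton's lower front edge (195–588, row 173) resting on or just over the lower guides. Their outer corners are at (153,142) and (658,148), with inner edges at x = 187 and 623. The carton needs to go up-slope and about 2 mm left (+y). I'll fit this.

Run:
```python
from h import *
import pickle
w=pickle.load(open("p4.pkl","rb"))["wrist"]
k=800/300
f=lambda c:np.array(c)/k+[129.7,99.7]
o=get_obs();R=Ro.from_quat(o["ee_rot"]).as_matrix()
M=[[-54.5,-40.5,14],[-54.5,40.5,14]];uv=f([[153,140],[658,147]])
M+= [[-48.5,34.5,14]];uv=np.vstack([uv,f([[623,179]])])
r=least_squares(lambda q:(proj(w,bed(q,M))-uv).ravel(),[.51,.153,.24]);print(r.x,r.fun.round(1));inbed(r.x)
C=[[45,31,0],[45,-31,-50],[45,31,-50]]
cu=f([[588,173],[123,260],[675,261]])
def car(s,C=C): return (np.array(C)/1e3@Ro.from_rotvec([0,s[3],s[2]]).as_matrix().T+[s[0],s[1],.0118+s[4]])@R.T+o["position"]
for wt in(3,20):
  rc=least_squares(lambda s:np.r_[(proj(w,car(s))-cu).ravel(),s[3]*wt,s[4]*300],[0,0,0,0,0]);print("carton in tool",(rc.x*1e3).round(1),rc.fun.round(1))
  B=bedR(r.x[2]);X=(car(rc.x,[[0,0,0],[45,0,0],[-45,0,0]])-[r.x[0],r.x[1],.052])@B;print("carton centre, low end, top end in bed",(X*1e3).round(1))
```

```text
[0.5113842  0.15667774 0.23978275] [-1.5  0.3  1.8 -0.8 -0.4  1.3]
TCP in bed mm [-2.3 -0.4 23.8] tool y in bed [-0.006  1.    -0.009] z [-0.01  -0.009 -1.   ] grip 0.7242617741657811 F [-3.5 -0.3  6.3] 10.5167
carton in tool [ 2.  -0.4  0.2 33.8  2.4] [ 0.8  0.1 -0.2  0.  -0.3 -0.1  0.1  0.7]
carton centre, low end, top end in bed [[ -4.4  -0.9   9.7]
 [-49.3  -1.2  11.7]
 [ 40.6  -0.7   7.7]]
carton in tool [ 1.9 -0.4 -0.2 32.4  2.3] [ 0.8  0.2 -0.2  0.  -0.3 -0.2  0.6  0.7]
carton centre, low end, top end in bed [[ -4.3  -0.9   9.8]
 [-49.3  -1.2  11.7]
 [ 40.6  -0.6   7.9]]
```

Run:
```python
from h import *
q=[.5114,.1567,.240];B=bedR(q[2])
R=toolR(-B[:,2],B[:,1])@Ro.from_rotvec([0,-.033,0]).as_matrix()
c=np.array([1.9,-.4,14.1])/1e3
go(bed(q,[0.3,0,22])[0]-R@c,R)
```

```text
turn [-0.09 -0.41  0.06] shift [-0.11   0.02  -0.304]
```

>>> {"fn": "carry_out", "kwargs": {"commands": [[[0,0,-0.3,0,0,0],[0,0,0,0,0,0],[0,0,0,0,0,0]]]}}

```text
clock: 10.77
position: [0.4937, 0.1502, 0.0793]
ee_rot: [-0.116, 0.96, 0.024, 0.253]
ft_force: [0.1, -0.0, -2.4]
grip_width: 0.718
grasp_force: 39.3
```

Run:
```python
from h import *
q=[.5114,.1567,.240];B=bedR(q[2]);inbed(q)
R=toolR(-B[:,2],B[:,1])@Ro.from_rotvec([0,-.033,0]).as_matrix()
c=np.array([1.9,-.4,14.1])/1e3
go(bed(q,[0.3,0,22])[0]-R@c,R)
```

```text
TCP in bed mm [-2.6 -2.1 33.1] tool y in bed [-0.004  1.    -0.012] z [-0.01  -0.012 -1.   ] grip 0.7184651070786909 F [ 0.1 -0.  -2.4] 10.7667
turn [-0.11 -0.41  0.04] shift [-0.111  0.064 -0.073]
```

>>> {"fn": "carry_out", "kwargs": {"commands": [[[0,0,-0.07,-0.11,-0.41,0.04],[-0.11,0.064,0,0,0,0],[0,0,0,0,0,0],[0,0,0,0,0,0]]]}}

```text
clock: 11.1
position: [0.4943, 0.1554, 0.0825]
ee_rot: [-0.118, 0.956, 0.032, 0.265]
ft_force: [-0.2, 0.7, -1.5]
grip_width: 0.723
grasp_force: 39.3
```

Run:
```python
from h import *
q=[.5114,.1567,.240];inbed(q)
o=get_obs();c=np.array([1.9,-.4,14.1])/1e3
X=o["position"]+Ro.from_quat(o["ee_rot"]).as_matrix()@c;print((bedR(q[2]).T@(X-[q[0],q[1],.052])*1e3).round(1))
# edge positions in wrist image: fit automatically-free check, save picture only
p=camera_params("wrist");im=camera("wrist")[:,:,::-1];cv2.imwrite("pics/w5.png",im)
pred=lambda P:proj(p,bed(q,P)).round(0).tolist()
print("guide",pred([[-54.5,-40.5,14],[-54.5,40.5,14],[-48.5,34.5,14]]))
g=cv2.cvtColor(im,cv2.COLOR_BGR2GRAY).astype(int)
for x in (260,280,300): 
    col=g[90:230,x];d=np.abs(np.diff(col));i=np.argsort(-d)[:8];print(x,sorted([(int(j)+90,int(col[j+1]-col[j])) for j in i]))
```

```text
TCP in bed mm [ 0.6  2.8 34.9] tool y in bed [-0.004  1.     0.002] z [ 0.017  0.002 -1.   ] grip 0.7226383614603008 F [-0.2  0.7 -1.5] 11.1
[-1.1  2.4 20.8]
guide [[183.0, 142.0], [365.0, 143.0], [351.0, 157.0]]
260 [(117, -39), (149, 4), (195, 9), (196, 29), (197, 8), (198, 6), (199, 9), (200, 5)]
280 [(117, -41), (119, 5), (164, 7), (195, 8), (196, 30), (197, 8), (198, 7), (199, 9)]
300 [(117, -33), (118, -11), (164, 6), (195, 8), (196, 31), (197, 9), (198, 6), (199, 9)]
```

>>> {"fn": "carry_out", "kwargs": {"commands": [[[-0.035,-0.06,0,0,0,0],[0,0,0,0,0,0],[0,0,0,0,0,0],[0,0,0,0,0,0]]]}}

```text
clock: 11.48
position: [0.4957, 0.1535, 0.0831]
ee_rot: [-0.117, 0.957, 0.033, 0.265]
ft_force: [0.6, 0.2, -1.5]
grip_width: 0.721
grasp_force: 39.3
```

```bash
cat >> h.py <<'E'
Q=[.5114,.1567,.240]
def carton():
    o=get_obs();c=np.array([1.9,-.4,14.1])/1e3
    X=o["position"]+Ro.from_quat(o["ee_rot"]).as_matrix()@c;print("carton",(bedR(Q[2]).T@(X-[Q[0],Q[1],.052])*1e3).round(1))
E
python3 - <<'E'
from h import *
inbed(Q);carton()
E
```

```text
TCP in bed mm [ 1.7  0.7 34.9] tool y in bed [-0.003  1.     0.003] z [ 0.017  0.003 -1.   ] grip 0.721299869995637 F [ 0.6  0.2 -1.5] 11.4833
carton [ 0.   0.3 20.8]
```

>>> {"fn": "carry_out", "kwargs": {"commands": [[[0,0,0.07,0,0,0],[0,0,0.07,0,0,0],[0,0,0.07,0,0,0],[0,0,0.07,0,0,0],[0,0,0,0,0,0],[0,0,0,0,0,0]]]}}

```text
clock: 11.98
position: [0.5011, 0.1553, 0.0734]
ee_rot: [-0.117, 0.957, 0.033, 0.265]
ft_force: [0.0, -0.7, -1.2]
grip_width: 0.719
grasp_force: 39.3
```

Run:
```python
from h import *
inbed(Q);carton()
```

```text
TCP in bed mm [ 1.7  1.1 23.7] tool y in bed [-0.003  1.     0.004] z [ 0.016  0.004 -1.   ] grip 0.7185732321983289 F [ 0.  -0.7 -1.2] 11.9833
carton [0.1 0.8 9.6]
```

Past the guide tops with no contact force, so I'll keep lowering.

>>> {"fn": "carry_out", "kwargs": {"commands": [[[0,-0.015,0.07,0,0,0],[0,0,0.05,0,0,0],[0,0,0.05,0,0,0],[0,0,0,0,0,0],[0,0,0,0,0,0]]]}}

```text
clock: 12.4
position: [0.5048, 0.1554, 0.0678]
ee_rot: [-0.117, 0.957, 0.033, 0.265]
ft_force: [-1.2, 0.4, -2.5]
grip_width: 0.718
grasp_force: 39.3
```

Run:
```python
from h import *
inbed(Q);carton()
```

```text
TCP in bed mm [ 2.1  0.3 17.1] tool y in bed [-0.003  1.     0.003] z [ 0.017  0.003 -1.   ] grip 0.7178318983419812 F [-1.2  0.4 -2.5] 12.4
carton [ 0.4 -0.1  3. ]
```

>>> {"fn": "carry_out", "kwargs": {"commands": [[[0,0,0.04,0,0,0],[0,0,0.04,0,0,0],[0,0,0,0,0,0],[0,0,0,0,0,0]]]}}

```text
clock: 12.73
position: [0.5064, 0.1558, 0.0649]
ee_rot: [-0.117, 0.957, 0.033, 0.265]
ft_force: [0.8, 0.1, -2.3]
grip_width: 0.717
grasp_force: 39.3
```

Run:
```python
from h import *
inbed(Q);carton()
```

```text
TCP in bed mm [ 2.   0.3 13.7] tool y in bed [-0.003  1.     0.003] z [ 0.017  0.003 -1.   ] grip 0.7171247722011848 F [ 0.8  0.1 -2.3] 12.7333
carton [ 0.4 -0.1 -0.4]
```

Still no contact. I'll go down in small steps until the force rises.

>>> {"fn": "carry_out", "kwargs": {"commands": [[[0,0,0.04,0,0,0],[0,0,0.03,0,0,0],[0,0,0,0,0,0],[0,0,0,0,0,0]]]}}

```text
clock: 13.07
position: [0.5077, 0.1563, 0.0627]
ee_rot: [-0.117, 0.957, 0.033, 0.265]
ft_force: [-15.1, -3.0, 17.0]
grip_width: 0.721
grasp_force: 42.7
```

Run:
```python
from h import *
inbed(Q);carton()
```

```text
TCP in bed mm [ 2.1  0.5 11.1] tool y in bed [-0.004  1.     0.002] z [ 0.017  0.002 -1.   ] grip 0.7209085298005202 F [-15.1  -3.   17. ] 13.0667
carton [ 0.4  0.1 -3. ]
```

Seated: TCP is 11 mm out from the bed, matching the grasp offset. Now I'll release with a partial opening.

>>> {"fn": "carry_out", "kwargs": {"commands": [[[0,0,-0.03,0,0,0],[0,0,0,0,0,0],[0,0,0,0,0,0],[0,0,0,0,0,0],[0,0,0,0,0,0],[0,0,0,0,0,0],[0,0,0,0,0,0]]], "hand": -0.75}}

```text
clock: 13.65
position: [0.5072, 0.1559, 0.0636]
ee_rot: [-0.117, 0.957, 0.033, 0.265]
ft_force: [0.7, 0.5, 0.1]
grip_width: 0.875
grasp_force: 0.0
```

>>> {"fn": "carry_out", "kwargs": {"commands": [[[0,0,-0.2,0,0,0],[0,0,-0.4,0,0,0],[0,0,-0.5,0,0,0],[0,0,-0.6,0,0,0],[0,0,-0.6,0,0,0],[0,0,-0.6,0,0,0],[0,0,-0.5,0,0,0],[0,0,0,0,0,0],[0,0,0,0,0,0]]]}}

```text
clock: 14.4
position: [0.4596, 0.1369, 0.1343]
ee_rot: [-0.115, 0.96, 0.021, 0.253]
ft_force: [0.1, 0.2, -0.1]
grip_width: 0.87
grasp_force: 0.0
```

Run:
```python
from h import *
import pickle
inbed(Q)
P={n:camera_params(n) for n in("wrist","top")};I={n:camera(n)[:,:,::-1] for n in P}
pickle.dump(P,open("p6.pkl","wb"))
for n in I: cv2.imwrite(f"pics/{n}6.png",I[n])
c=np.zeros((600,800,3),np.uint8);c[:420,:560]=I["wrist"]
c[0:200,562:800]=cv2.resize(I["top"][190:290,140:259],(238,200),interpolation=cv2.INTER_CUBIC)
cv2.imwrite("pics/m6.png",c[:420])
```

```text
TCP in bed mm [-6.5 -7.  98.8] tool y in bed [-0.004  1.    -0.019] z [-0.01  -0.019 -1.   ] grip 0.8697206934568106 F [ 0.1  0.2 -0.1] 14.4
```

View pics/m6.png

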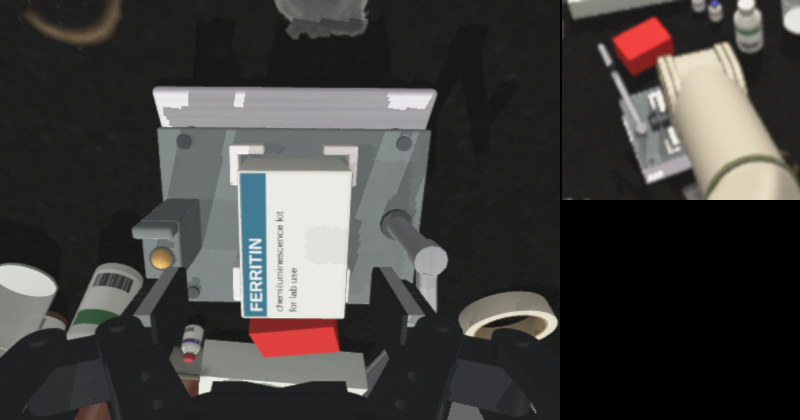

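The carton lies in the guides with its top-face corners at about (239,170), (352,170), (349,318) and (243,318). The hinge post top is at (432,258) and the plunger at (162,258); the bar is still open. I'll check flatness numerically and recompute the bar angle.

Run:
```python
from h import *
import pickle
P=pickle.load(open("p6.pkl","rb"));w=P["wrist"];t=P["top"]
print("pred carton top",proj(w,bed(Q,[[-45,-31,50],[-45,31,50],[45,31,50],[45,-31,50]])).round(1).tolist())
print("pred guides",proj(w,bed(Q,[[-54.5,-40.5,14],[-54.5,40.5,14]])).round(1).tolist())
for z in (62,75,87): print("hinge",z,proj(w,bed(Q,[[0,72,z]])).round(1),proj(t,bed(Q,[[0,72,z]])).round(1))
print("plunger w,t",proj(w,bed(Q,[[7,-75,52]])).round(1),proj(t,bed(Q,[[7,-75,52]])).round(1))
f=lambda c:np.array(c)/5+[149.9,194.9]
off=f([147,293])-proj(t,bed(Q,[[0,72,62]]))[0];print("top off",off)
def bar(c,z,p=t):
    d=p["R"].T@np.linalg.inv(p["mtx"])@np.r_[f(c)-off,1];o=-p["R"].T@p["t"];B=bedR(Q[2])
    O=B.T@(o-[Q[0],Q[1],.052]);D=B.T@d;X=(O+D*(z/1e3-O[2])/D[2])*1e3
    print(c,X.round(1),"r",np.hypot(X[0],X[1]-72).round(1),"ang",np.arctan2(X[0],72-X[1]).round(3))
bar([45,90],62);bar([110,220],62);bar([70,135],87);bar([68,130],75);bar([75,148],62)
for th in(1.6,1.7,1.8):print(th,proj(t,bed(Q,[[112*np.sin(th),72-112*np.cos(th),z] for z in(62,87)]+[[158*np.sin(th),72-158*np.cos(th),62]])).round(1).tolist())
```

```text
pred carton top [[236.7, 169.9], [352.9, 170.8], [343.7, 319.5], [240.7, 317.9]]
pred guides [[228.6, 145.1], [358.9, 146.0]]
hinge 62 [[428.9 259. ]] [[178.9 253.9]]
hinge 75 [[438.8 269.5]] [[178.9 253.5]]
hinge 87 [[449.3 280.6]] [[179.  253.2]]
plunger w,t [[161.8 260.1]] [[219.  237.7]]
top off [ 0.44395369 -0.37529765]
[45, 90] [152.8  89.9  62. ] r 153.8 ang 1.688
[110, 220] [54.9 78.6 62. ] r 55.3 ang 1.691
[70, 135] [114.7  85.5  87. ] r 115.5 ang 1.688
[68, 130] [120.   85.1  75. ] r 120.8 ang 1.68
[75, 148] [108.8  84.3  62. ] r 109.5 ang 1.683
1.6 [[166.7, 223.1], [166.7, 222.0], [161.8, 210.6]]
1.7 [[163.6, 224.5], [163.5, 223.4], [157.4, 212.4]]
1.8 [[160.6, 226.1], [160.5, 225.0], [153.2, 214.7]]
```

```bash
cat >> h.py <<'E'
def knob(th,z,r=112):
    print("to knob");inbed(Q);gobed(Q,[r*np.sin(th),72-r*np.cos(th),z],(np.cos(th),np.sin(th),0))
E
python3 - <<'E'
from h import *
knob(1.69,120)
E
```

```text
to knob
TCP in bed mm [-7.8 -7.  97.7] tool y in bed [-0.003  1.    -0.017] z [-0.013 -0.017 -1.   ] grip 0.8662506709582813 F [-0.4 -0.5 -0.2] 14.5
turn [-0.16 -0.14 -1.11] shift [-3.229  1.937 -0.558]
```

>>> {"fn": "carry_out", "kwargs": {"commands": [[[0,0,-0.3,-0.08,-0.07,-0.55],[0,0,-0.3,-0.08,-0.07,-0.55],[-0.4,0.24,0,0,0,0],[-0.4,0.24,0,0,0,0],[-0.4,0.24,0,0,0,0],[-0.4,0.24,0,0,0,0],[-0.4,0.24,0,0,0,0],[-0.4,0.24,0,0,0,0],[-0.4,0.24,0,0,0,0],[-0.4,0.24,0,0,0,0],[0,0,0,0,0,0],[0,0,0,0,0,0],[0,0,0,0,0,0]]], "hand": -0.2}}

```text
clock: 15.58
position: [0.5251, 0.2459, 0.2123]
ee_rot: [-0.171, 0.951, 0.016, 0.258]
ft_force: [-0.8, -0.1, -1.0]
grip_width: 0.6
grasp_force: 0.0
```

Run:
```python
from h import *
knob(1.69,67)
```

```text
to knob
TCP in bed mm [110.   83.4 121.6] tool y in bed [-0.115  0.993  0.001] z [-0.001  0.001 -1.   ] grip 0.6001083781740412 F [-0.8 -0.1 -1. ] 15.5833
turn [ 0.01 -0.01 -0.03] shift [-0.036  0.045  1.366]
```

>>> {"fn": "carry_out", "kwargs": {"commands": [[[-0.03,0.04,0.1,0,0,0],[0,0,0.2,0,0,0],[0,0,0.25,0,0,0],[0,0,0.25,0,0,0],[0,0,0.25,0,0,0],[0,0,0.2,0,0,0],[0,0,0.1,0,0,0],[0,0,0,0,0,0],[0,0,0,0,0,0]]]}}

```text
clock: 16.33
position: [0.5502, 0.2549, 0.1681]
ee_rot: [-0.172, 0.951, 0.016, 0.258]
ft_force: [0.3, 0.3, 0.7]
grip_width: 0.594
grasp_force: 0.0
```

>>> {"fn": "carry_out", "kwargs": {"commands": [[[0,0,0,0,0,0],[0,0,0,0,0,0],[0,0,0,0,0,0],[0,0,0,0,0,0],[0,0,0,0,0,0],[0,0,0,0,0,0],[0,0,0,0,0,0],[0,0,0,0,0,0],[0,0,0,0,0,0],[0,0,0,0,0,0]]], "hand": 1, "force": 25}}

```text
clock: 17.17
position: [0.5509, 0.2551, 0.1689]
ee_rot: [-0.172, 0.95, 0.016, 0.258]
ft_force: [-3.0, -1.7, 5.5]
grip_width: 0.151
grasp_force: 25.1
```

Run:
```python
from h import *
knob(1.69,67)
```

```text
to knob
TCP in bed mm [111.9  86.2  70.4] tool y in bed [-0.118  0.993  0.   ] z [ 0.  0. -1.] grip 0.15089525910214885 F [-3.  -1.7  5.5] 17.1667
turn [ 0.    0.   -0.01] shift [ 0.021 -0.019  0.084]
```

>>> {"fn": "carry_out", "kwargs": {"commands": [[[0.004,-0.146,0,0,0,0.5],[0.004,-0.146,0,0,0,0.5],[0.004,-0.146,0,0,0,0.5],[0.004,-0.146,0,0,0,0.5],[0.004,-0.146,0,0,0,0.5],[0.004,-0.146,0,0,0,0.5],[0.004,-0.146,0,0,0,0.5],[0.004,-0.146,0,0,0,0.5],[0.004,-0.146,0,0,0,0.5],[0.004,-0.146,0,0,0,0.5],[0,0,0,0,0,0],[0,0,0,0,0,0]]]}}

```text
clock: 18.17
position: [0.5578, 0.1974, 0.165]
ee_rot: [0.08, 0.962, 0.082, 0.246]
ft_force: [-5.1, -2.1, 8.3]
grip_width: 0.149
grasp_force: 25.3
```

Run:
```python
from h import *
knob(1.69-.524,67)
o=get_obs();B=bedR(Q[2]);X=B.T@(o["position"]-[Q[0],Q[1],.052])*1e3;print("r,ang",np.hypot(X[0],72-X[1]),np.arctan2(X[0],72-X[1]),o["joint_pos"].round(2))
```

```text
to knob
TCP in bed mm [103.9  28.5  70.5] tool y in bed [ 0.395  0.918 -0.   ] z [ 0.001 -0.001 -1.   ] grip 0.14852573723391668 F [-5.1 -2.1  8.3] 18.1667
turn [-0.    0.01 -0.02] shift [ 0.017 -0.023  0.087]
r,ang 112.66565038303061 1.1742237546894168 [ 0.79  0.1  -1.29  2.06  0.4   0.57  0.64]
```

>>> {"fn": "carry_out", "kwargs": {"commands": [[[0.004,-0.146,0,0,0,0.5],[0.004,-0.146,0,0,0,0.5],[0.004,-0.146,0,0,0,0.5],[0.004,-0.146,0,0,0,0.5],[0.004,-0.146,0,0,0,0.5],[0.004,-0.146,0,0,0,0.5],[0.004,-0.146,0,0,0,0.5],[0.004,-0.146,0,0,0,0.5],[0.004,-0.146,0,0,0,0.5],[0.004,-0.146,0,0,0,0.5],[0,0,0,0,0,0],[0,0,0,0,0,0]]]}}

```text
clock: 19.17
position: [0.5387, 0.1456, 0.1472]
ee_rot: [0.327, 0.909, 0.143, 0.217]
ft_force: [-5.3, -3.0, 8.4]
grip_width: 0.147
grasp_force: 25.4
```

```bash
cat >> h.py <<'E'
def st():
    o=get_obs();B=bedR(Q[2]);X=B.T@(o["position"]-[Q[0],Q[1],.052])*1e3;print("r,ang",np.hypot(X[0],72-X[1]).round(1),np.arctan2(X[0],72-X[1]).round(3),o["joint_pos"].round(2),"F bed",(B.T@o["ft_force"]).round(1))
E
python3 - <<'E'
from h import *
knob(1.69-1.047,68);st()
E
```

```text
to knob
TCP in bed mm [ 68.3 -17.3  70.5] tool y in bed [0.802 0.598 0.   ] z [ 0.001 -0.001 -1.   ] grip 0.14674928708125975 F [-5.3 -3.   8.4] 19.1667
turn [ 0.    0.02 -0.02] shift [ 0.01  -0.028  0.063]
r,ang 112.4 0.653 [ 0.91 -0.05 -1.25  2.15  0.02  0.48  0.52] F bed [-0.9 -1.7 10.3]
```

>>> {"fn": "carry_out", "kwargs": {"commands": [[[0.004,-0.146,0,0,0,0.5],[0.004,-0.146,0,0,0,0.5],[0.004,-0.146,0,0,0,0.5],[0.004,-0.146,0,0,0,0.5],[0.004,-0.146,0,0,0,0.5],[0.004,-0.146,0,0,0,0.5],[0.004,-0.146,0,0,0,0.5],[0.004,-0.146,0,0,0,0.5],[0.004,-0.146,0,0,0,0.5],[0.004,-0.146,0,0,0,0.5],[0,0,0,0,0,0],[0,0,0,0,0,0]]]}}

```text
clock: 20.17
position: [0.4986, 0.1132, 0.1203]
ee_rot: [0.551, 0.793, 0.194, 0.173]
ft_force: [-4.5, -7.1, 10.6]
grip_width: 0.152
grasp_force: 25.5
```

Run:
```python
from h import *
knob(0,70);st()
```

```text
to knob
TCP in bed mm [ 14.4 -39.2  70.5] tool y in bed [0.993 0.116 0.001] z [ 0.001 -0.002 -1.   ] grip 0.15243998669121048 F [-4.5 -7.1 10.6] 20.1667
turn [0.01 0.02 1.11] shift [-0.02  -0.361  0.014]
r,ang 112.1 0.129 [ 0.89 -0.19 -1.13  2.28 -0.35  0.43  0.36] F bed [ 0.1 -5.8 12.2]
```

>>> {"fn": "carry_out", "kwargs": {"commands": [[[0.002,-0.073,0,0,0,0.25],[0.002,-0.073,0,0,0,0.25],[0.002,-0.073,0,0,0,0.25],[0.001,-0.073,0,0,0,0.25],[0,-0.073,0,0,0,0.2],[0,-0.03,0,0,0,0],[0,0,0,0,0,0],[0,0,0,0,0,0]]]}}

```text
clock: 20.83
position: [0.4862, 0.1095, 0.113]
ee_rot: [0.6, 0.757, 0.205, 0.161]
ft_force: [-2.3, -6.6, 10.5]
grip_width: 0.148
grasp_force: 25.6
```

Run:
```python
from h import *
knob(0,70);st()
```

```text
to knob
TCP in bed mm [ -0.4 -39.8  70.7] tool y in bed [ 1.    -0.009  0.003] z [ 0.003 -0.002 -1.   ] grip 0.14838812029137965 F [-2.3 -6.6 10.5] 20.8333
turn [ 0.03  0.02 -0.09] shift [-0.004  0.009  0.016]
r,ang 111.9 -0.003 [ 0.87 -0.22 -1.11  2.32 -0.44  0.42  0.3 ] F bed [ 2.  -5.8 11. ]
```

>>> {"fn": "carry_out", "kwargs": {"commands": [[[0,-0.05,0,0,0,0],[0,0,0,0,0,0],[0,0,0,0,0,0]]]}}

```text
clock: 21.08
position: [0.486, 0.1095, 0.1131]
ee_rot: [0.6, 0.756, 0.206, 0.162]
ft_force: [7.1, -4.7, 4.7]
grip_width: 0.148
grasp_force: 24.9
```

Run:
```python
from h import *
inbed(Q);st()
```

```text
TCP in bed mm [ -0.6 -39.8  70.9] tool y in bed [ 1.    -0.009  0.006] z [ 0.006 -0.002 -1.   ] grip 0.14780913080643335 F [ 7.1 -4.7  4.7] 21.0833
r,ang 111.8 -0.005 [ 0.86 -0.22 -1.1   2.32 -0.44  0.42  0.31] F bed [ 7.4 -6.3  1.2]
```

The bar is hard against the stop: another 2 mm of push only raised the force. Now I'll open and withdraw.

>>> {"fn": "carry_out", "kwargs": {"commands": [[[0,0,0,0,0,0],[0,0,0,0,0,0],[0,0,0,0,0,0],[0,0,0,0,0,0],[0,0,0,0,0,0],[0,0,0,0,0,0]]], "hand": -0.2}}

```text
clock: 21.58
position: [0.4829, 0.1103, 0.1106]
ee_rot: [0.599, 0.758, 0.204, 0.159]
ft_force: [-0.1, 0.3, -0.5]
grip_width: 0.601
grasp_force: 0.0
```

>>> {"fn": "carry_out", "kwargs": {"commands": [[[0,0,-0.1,0,0,0],[0,0,-0.2,0,0,0],[0,0,-0.3,0,0,0],[0,0,-0.4,0,0,0],[0,0,-0.4,0,0,0],[0,0,-0.4,0,0,0],[0,0,-0.4,0,0,0],[0,0,-0.4,0,0,0],[0,0,0,0,0,0],[0,0,0,0,0,0],[0,0,0,0,0,0]]]}}

```text
clock: 22.5
position: [0.4327, 0.0984, 0.1999]
ee_rot: [0.599, 0.758, 0.204, 0.159]
ft_force: [-0.6, 0.0, -0.9]
grip_width: 0.602
grasp_force: 0.0
```

Run:
```python
from h import *
inbed(Q)
p=camera_params("wrist");im=camera("wrist");cv2.imwrite("pics/w9.png",im[:,:,::-1]);t=camera("top");cv2.imwrite("pics/t9.png",t[:,:,::-1])
print("pred shut knob top, tip, carton, plunger",proj(p,bed(Q,[[0,-40,87],[0,-40,62],[0,-86,62],[0,72,62],[7,-75,52]])).round(0).tolist())
# dark knob blob
g=cv2.cvtColor(im,cv2.COLOR_RGB2GRAY)
c=proj(p,bed(Q,[[0,-40,80]]))[0].round().astype(int);print(c)
x0,y0=max(c[0]-56,0),max(c[1]-42,0);print(x0,y0);print(g[y0:y0+84:4,x0:x0+112:4])
hue=cv2.cvtColor(im,cv2.COLOR_RGB2HSV);m=cv2.inRange(hue,(12,110,90),(28,255,255));n,_,s,ce=cv2.connectedComponentsWithStats(m);print([(s[i][4],ce[i].round(0)) for i in range(1,n) if s[i][4]>15])
```

```text
TCP in bed mm [ -4.3 -37.9 173.2] tool y in bed [ 1.    -0.007 -0.   ] z [-0.     0.001 -1.   ] grip 0.6024166436055244 F [-0.6  0.  -0.9] 22.5
pred shut knob top, tip, carton, plunger [[285.0, 219.0], [285.0, 209.0], [285.0, 266.0], [284.0, 41.0], [294.0, 248.0]]
[285 216]
229 174
[[154 152 151 149 145 118 116 114 113 112 111 111 104 194 196 222 125 131
  131 130 128 129 128 128 128 127 127 127]
 [125 125 125 124 107 102 101 101 102 102 102 102 155 194 196 219 228 142
  169 188 241 239 162 158 174 201 125 222]
 [122 125 124 125 102 102 102 102 102 102 102 102 148 193 197 222 236 144
  175 184 241 237 190 146 188 191 158 214]
 [102 102 102 104 102 101 102 101 102 102 102 102 130 193 195 222 175 152
  135 171 166 151 165 140 158 135 154 137]
 [104 103 103 103 103 103 104 104 105 105 105 105 117 193 196 224 130 139
  144 142 148 147 149 149 150 158 159 160]
 [186 185 184 184 183 162 160 158 159 159 150 148 129 194 196 223 147 146
  145 146 159 158 164 189 189 190 191 187]
 [149 137 150 155 159 158 158 157 158 151 147 146 129 193 196 224 147 146
  146 146 156 158 156 154 153 154 154 153
[... 978 characters left out ...]
1  94  94 100 161 218 232  94  95
   96  96 152 157 156 156 157 157 156 156]
 [157 157 157 157 157 156 156 157 153  87  94 124 117 152 219 230 144 155
  157 157 169 158 159 157 156 155 156 155]
 [ 78  77  77  78  78  78  78  77  77 126 151 125 113 152 219 229 133 128
  154 156 123  65  66  65  66  66  66  66]
 [ 35  34  36  36  35  34  34  35  35 142 167 122 116 153 219 229 178 213
  130 157 112  34  35  40  37  37  35  35]
 [ 36  35  36  35  35  35  39  36  35 141 167 128 135 153 219 230 204 229
  140 157 101  33  37  36  34  30  35  35]
 [ 38  35  35  35  36  37  37  35  37 140 166 128 141 152 219 228 190 198
  156 157  98  29  32  27  28  27  28  27]]
[(np.int32(93), array([295., 248.]))]
```

The last frame matches the shut state. The knob is at (285,216) as predicted, the bar lies along column 285, and the plunger is visible at (295,248) beside it. Nothing is touching.

```bash
python3 -c "
from workcell import *
print(hand_in())"
```

```text
the job is handed in; nothing more can be done
None
```

I loaded the low FERRITIN carton flat and right way up between the four guides, swung the keeper bar shut against its stop behind the plunger, and handed the job in at about 22.6 s on the robot's clock; the hand-in gave no verdict.

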